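# Brush out a turned sleeve and show its bore to the inspection camera

### The arm

A 6-joint arm with a two-finger parallel gripper is mounted at the origin on the work surface. World frame = base frame: x ahead of the robot, y to its left, z up, the work surface at z = 0. Lengths are in m, angles in degrees, forces in N, time in s.
With the tool pointing down it reaches from about 0.4 to 0.825 m from the base axis. Payload 7 kg.
Tool frame: the origin (TCP) lies midway between the tips of the shut fingers; the grasp point (between the pads) lies 19 mm behind it; z points along the fingers, y is the line along which they close (so a half turn about z gives the same grasp; the last joint's range is limited). The gripper opens to 88 mm and grips with 3 to 60 N. Pads are 19 mm wide; open, the fingers measure 130 mm over their backs; the gripper's body (78 mm by 193 mm) begins 47 mm behind the grasp point.
Start: joints at [85.949, 20.546, 0.682, 0, -70.136, -16.507], TCP at [0.237, 0.632, 0.205] pointing down, gripper open.
Joint ranges: [-176.03, 176.03], [-82.01, 121.73], [-58.28, 71.71], [-173.87, 95.51], [-174.79, -0.11], [-173.66, 173.66]. Speed limits (degrees/s): [136.94, 136.94, 172.46, 180, 180, 180].

### API

Orientations are given as a 3x3 rotation matrix whose columns are the frame's x, y, z axes.
In Python, from rig import robot gives the robot as it stands. Calls block until the motion is done:
- robot.goto(position, orientation): joint-space move of the TCP to a pose.
- robot.servo_line(position, ori=None, speed=0.15): straight line of the TCP; ori=None keeps the orientation; speed is the mean speed in m/s.
- robot.movej(angles): joint-space move.
- robot.move_gripper(opening): opening from 0.0 (shut) to 1.0 (fully open); the grip force is fixed at half the most; returns when the fingers have stopped.
- robot.dwell(seconds).
- robot.ik(position, orientation): joint angles nearest the present ones, or None.
- robot.grab_frame(name): name is "scene" or "top" or "wrist"; returns (picture, depth): 420x560x3 uint8, red, green, blue; 420x560 float32, m along the optical axis (not along the pixel's ray), 0 where there is no reading.
- robot.camera_info(name): a dict with "vfov" (degrees; the focal length in pixels is half the picture's height over the tangent of half this angle, whatever the lens; pixels are square), "cx", "cy" (the principal point, pixels), "k1" (the pictures are not rectified: a ray, as slopes to the right and down, at radius r is drawn at 1 + k1 r^2 times it, then the intrinsics apply), "view" (4x4, takes a point from world to camera coordinates); the wrist camera has in their place "T_tool_cam" (4x4, takes a point from camera to tool coordinates, whose origin is the TCP and whose axes are the flange's). Camera axes: x right, y down, z forward; pixel columns grow to the right and rows downward; lengths in m; the calibration is good to about 2 mm. A picture is of the moment at which its call begins: read the wrist's pose just before it. camera_info takes no time and is no camera call.
A pose or a line that the arm cannot do raises robot.Unreachable and nothing moves.
- robot.job_done(): hands the job in; it is judged then, once.
Readings, each from a call of its own:
- robot.read_t(): time.
- robot.read_qpos(): joint angles.
- robot.read_qvel(): joint speeds.
- robot.read_effort(): joint torques, N m.
- robot.read_position(): TCP position.
- robot.read_tcp_rot(): TCP orientation.
- robot.read_force(): force on the tool from outside, world axes, zero at the start.
- robot.read_ft_torque(): the same for the moment, N m.
- robot.read_grip_width(): opening from 0.0 (shut) to 1.0 (fully open).
- robot.read_finger_force(): force on a finger pad.
Only numpy, scipy, OpenCV 4.12 (cv2) and the standard library are available. Lean on these libraries where they do the work, as an engineer would, in place of code of your own. Each camera call takes 0.05 s, during which the arm holds its last target. There are 200 camera calls.

### The job

The long brush stands in the bore of the flanged aluminium sleeve: with the sleeve staying in its nest, scrub the bore with two up-and-down strokes (each from the bottom to well over half-way up, with the lower end of the brush staying inside the bore, and back down to the bottom), then stand the brush in the empty grey pot and let it go. Then take the sleeve out of its nest and present it in the air to the inspection camera that looks up from the bench, flange end towards the lens, with its bore in line with the lens and its flange face 90 mm from the glass. Finish while still holding it there, steady; do not touch the camera or push the other things on the bench about.

Things in the scene. Friction and masses are not known exactly. Their poses are not given: they have to be found in the camera images.
- nest: fixed black square block 90 x 90 x 18 mm with a round recess (62 mm across, 10 mm deep, floor 8 mm above the bench) in which the sleeve stands with about 2 mm play all round; origin under its centre, on the bench
- sleeve_mid (a point): Centre (half-way up) of the loose round flanged aluminium sleeve, 0.2 kg, 80 mm tall, upright in the nest: tube 48 mm outside, 36 mm bore, on an 8 mm thick foot flange 58 mm across with an 18 mm hole; the flange's top is the bore's bottom. z points along the bore from flange to open mouth: flange face at -40 mm, bore's bottom at -32, mouth at +40. Grip it round the tube; yaw is free
- brush_handle (a point): Centre of the wooden handle (16 mm round, 80 mm long) of the loose straight rigid brush, 200 mm long, 50 g, that starts upright in the sleeve's bore, standing on the bore's bottom. Handle centre 160 mm above the lower end; below it a 6 mm steel stem; the lowest 62 mm is the dark head, at most 26 mm across. z points from head to handle
- brush_tip (a point): the centre of the lower end of the brush's head, 160 mm below the handle's centre; same axes as the handle
- pot_rim (a point): centre of the mouth of the fixed grey plastic pot, round, 66 mm outside, 58 mm inside, 75 mm tall, standing on a 90 mm round foot 4 mm thick; inner floor 69 mm below this point; empty at the start
- cam: inspection camera, fixed to the bench: a grey base 110 x 100 x 14 mm carrying two dark upright cheeks to 80 mm high between which the lens head is clamped; origin under the clamp, on the bench; its -x looks roughly towards the robot
- lens_head (a joint): tilt of the lens head about a level axis (its cheeks' y axis) 60 mm above the bench, rad: 0 = looking straight up, growing as it leans to the camera's -x (towards the robot). Clamped at the start value (0.3 to 0.6); not to be moved
- lens (a point): centre of the front glass of the lens head (barrel 34 mm, white ring light 48 mm across), 45 mm from the tilt axis; z points out of the lens along its line of sight (up and towards the robot)
- view_point (a point): point in the air on the line of sight 130 mm in front of the glass, where the sleeve's centre (half-way up) should be held; same axes as the lens: the sleeve's z should be parallel to this z (flange end, the lower end, nearest the lens)
- collar: loose steel ring, 52 mm across, 22 mm high; origin under its centre
- plug: loose solid steel plug, 44 mm foot, 26 mm stem, 45 mm high; origin under its centre
- driver: loose screwdriver lying on the bench; origin under its middle
- jar: loose closed glass jar, 60 mm across, 75 mm high; origin under its centre
- dish: loose white open dish 100 x 70 x 28 mm; origin under its centre
- gauge_block: loose steel block 35 x 60 x 30 mm; origin under its centre
- vee: loose dark steel vee block 70 x 50 x about 45 mm; origin under its centre

How it is judged (in metres and radians):
On the way, in this order (a step that is already met when the one before it is completed fails the run):
1. the brush is drawn up inside the bore, over half-way (lower end at least 38 mm above the bore's bottom, still inside), the sleeve staying in its nest (z of brush_tip in the frame of sleeve_mid between 0.006 and 0.04 m and horizontal distance between brush_tip and sleeve_mid below 0.018 m and horizontal distance between sleeve_mid and nest below 0.012 m and height (world z) of sleeve_mid below 0.058 m), for 0.04 s.
2. the brush is pushed back down (lower end within 16 mm of the bore's bottom) (z of brush_tip in the frame of sleeve_mid below -0.016 m and horizontal distance between brush_tip and sleeve_mid below 0.018 m and horizontal distance between sleeve_mid and nest below 0.012 m and height (world z) of sleeve_mid below 0.058 m), for 0.04 s.
3. the brush is drawn up inside the bore a second time (all of step 1), for 0.04 s.
4. the brush is pushed back down a second time (all of step 2), for 0.04 s.
5. the brush stands in the pot, let go, the sleeve still in its nest (z of brush_tip in the frame of pot_rim below -0.045 m and horizontal distance between brush_tip and pot_rim below 0.03 m and angle between brush_tip's own z axis and vertical below 0.6 rad and contact force between brush and the arm below 0.3 N and contact force between brush and the fingers below 0.3 N and horizontal distance between sleeve_mid and nest below 0.012 m and height (world z) of sleeve_mid below 0.058 m), for 0.1 s.
At the end, for the whole second after the job is handed in: Sleeve still held in the air, steady: centre within 18 mm of the view point, bore within 0.15 rad of the line of sight, flange end to the lens, camera untouched. Brush in the pot, let go: lower end inside, at most 24 mm above the floor, leaning under 0.6 rad (distance between sleeve_mid and view_point below 0.018 m and angle between the z axis of sleeve_mid and the z axis of view_point, either way round below 0.15 rad and angle between sleeve_mid's own z axis and vertical below 1.2 rad and height (world z) of sleeve_mid above 0.15 m and contact force between sleeve and the fingers above 1 N and contact force between sleeve and cam below 0.3 N and linear speed of sleeve below 0.03 m/s and angular speed of sleeve below 0.25 rad/s and z of brush_tip in the frame of pot_rim below -0.045 m and horizontal distance between brush_tip and pot_rim below 0.03 m and angle between brush_tip's own z axis and vertical below 0.6 rad and contact force between brush and the arm below 0.3 N and contact force between brush and the fingers below 0.3 N); the arm keeps its last pose, push and grip.
It fails at once if the camera is touched (over 2 N) (contact force between cam and anything else above 2 N).
It fails at once if another thing on the bench is pushed more than 25 mm (distance of any of collar, plug, driver, jar, dish, gauge_block, vee from where it was at the start of the episode above 0.025 m).
It also fails if it takes over 61 s, if anything falls off the work surface, if the arm or the gripper's body presses on something with over 40 N, if the wrist force passes 120 N, or if a joint passes its speed limit or range.

## Working session

There is one attempt and no reset: what is moved stays moved. The work goes in short steps, each a Python script; the robot and the scene stay as the last script left them, time stands still between calls to the robot, and variables do not carry over. Pictures are saved under pics/ and viewed, at most 10 in all, crops included, and the job is handed in when it is done.

```bash
mkdir -p pics; ls; cat > h.py <<'E'
import numpy as np, cv2
from rig import robot
def K(ci):
    f=210/np.tan(np.radians(ci['vfov'])/2); return f,ci['cx'],ci['cy'],ci['k1']
def undist(ci,uv):
    f,cx,cy,k=K(ci); d=(np.atleast_2d(uv).astype(float)-[cx,cy])/f; r=np.linalg.norm(d,axis=1); s=r.copy()
    for _ in range(20): s=r/(1+k*s*s)
    return d*(s/np.maximum(r,1e-12))[:,None]
def c2w(name,ci,pose=None):
    if 'view' in ci: return np.linalg.inv(np.array(ci['view']))
    p,R=pose; T=np.eye(4); T[:3,:3]=R; T[:3,3]=p; return T@np.array(ci['T_tool_cam'])
def rays(ci,T,uv):
    s=undist(ci,uv); d=np.c_[s,np.ones(len(s))]@T[:3,:3].T; return T[:3,3],d
def onplane(ci,T,uv,z):
    o,d=rays(ci,T,uv); return o+d*((z-o[2])/d[:,2])[:,None]
def cloud(ci,T,depth):
    v,u=np.mgrid[:420,:560]; o,d=rays(ci,T,np.c_[u.ravel(),v.ravel()])
    return (o+d*depth.ravel()[:,None]).reshape(420,560,3)
def grab(name):
    pose=(np.array(robot.read_position()),np.array(robot.read_tcp_rot()))
    im,d=robot.grab_frame(name); ci=robot.camera_info(name); T=c2w(name,ci,pose)
    return im,d,ci,T,cloud(ci,T,d)
E
python3 - <<'E'
from h import *
for n in('scene','top'):
    im,d,ci,T,P=grab(n); cv2.imwrite(f'pics/{n}.png',im[:,:,::-1]); np.savez(n,im=im,d=d,T=T,P=P)
    print(n,{k:v for k,v in ci.items() if k!='view'},T.round(3).tolist())
E
```

```text
pics
scene {'vfov': 47.87513389644574, 'cx': 273.012116342847, 'cy': 216.0637384247586, 'k1': -0.10321646563666004} [[0.447, 0.755, -0.479, 1.113], [0.894, -0.378, 0.239, -0.269], [-0.001, -0.536, -0.844, 1.236], [0.0, 0.0, 0.0, 1.0]]
top {'vfov': 54.325634007758325, 'cx': 276.5278072781892, 'cy': 204.6049118388672, 'k1': -0.07196286303796089} [[0.011, -0.98, 0.198, 0.31], [-1.0, -0.016, -0.026, 0.033], [0.029, -0.198, -0.98, 1.189], [0.0, 0.0, 0.0, 1.0]]
```

View pics/scene.png

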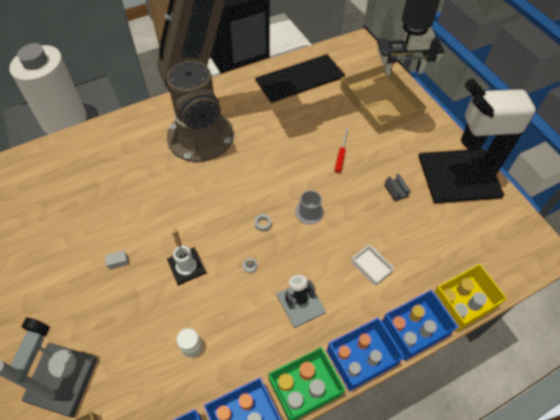

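View pics/top.png

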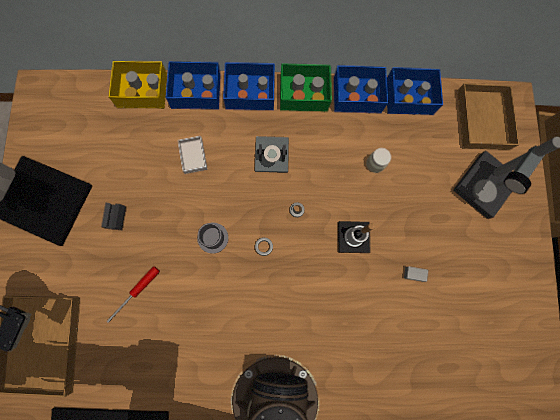

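Scene picture: nest, sleeve and brush are at about (185,262), pot at (310,207), camera at (298,295). In the top picture they are at (354,237), (211,237) and (271,154).

```bash
cat > m.py <<'E'
from h import *
C={n:np.load(n+'.npz') for n in('scene','top')}
ci={n:robot.camera_info(n) for n in C}
def at(n,uv,z): return onplane(ci[n],C[n]['T'],uv,z)[0]
print('nest',at('top',(354,237),.018),at('scene',(186,266),.018))
print('pot',at('top',(211,236),.075),at('scene',(311,197),.075))
print('ring',at('top',(271,154),.1),at('scene',(298,284),.1))
def box(n,c,r):
    P=C[n]['P'].reshape(-1,3); I=C[n]['im'].reshape(-1,3); m=(np.abs(P[:,:2]-c)<r).all(1)&(P[:,2]>.006); return P[m],I[m]
def circ(p): # algebraic circle fit
    A=np.c_[2*p[:,:2],np.ones(len(p))]; s=np.linalg.lstsq(A,(p[:,:2]**2).sum(1),rcond=None)[0]; return s[:2],np.sqrt(s[2]+s[:2]@s[:2])
for n in C:
    c=at('top',(354,237),.018)[:2]; P,I=box(n,c,.1)
    print(n,'z hist',np.histogram(P[:,2],np.arange(0,.3,.02))[0])
    for lo,hi in((.012,.024),(.07,.1),(.13,.17),(.17,.21),(.21,.235)):
        q=P[(P[:,2]>lo)&(P[:,2]<hi)]
        if len(q): print(lo,len(q),q.mean(0).round(4),q.min(0).round(3),q.max(0).round(3))
    c=at('top',(211,236),.075)[:2]; P,I=box(n,c,.06); q=P[(P[:,2]>.068)&(P[:,2]<.09)]
    print(n,'pot',len(q),q.mean(0),q.min(0),q.max(0))
    c=at('top',(271,154),.1)[:2]; P,I=box(n,c,.09)
    w=P[(P[:,2]>.07)&(I.min(1)>130)]; print('ring',len(w),w.mean(0),w.min(0),w.max(0))
    b=P[(P[:,2]>.007)&(P[:,2]<.022)]; r=cv2.minAreaRect((b[:,:2]*1000).astype(np.float32)); print('base',len(b),r)
    k=P[(P[:,2]>.06)&(I.max(1)<70)]; print('dark',len(k),k.mean(0),k.min(0),k.max(0))
    if len(w)>10:
        cc=w-w.mean(0); print('normal',np.linalg.svd(cc)[2][2])
E
python3 m.py
```

```text
nest [ 0.45549489 -0.22410249  0.018     ] [ 0.46203507 -0.22360645  0.018     ]
pot [0.44559736 0.18100168 0.075     ] [0.44501637 0.19107591 0.075     ]
ring [0.67454179 0.02074233 0.1       ] [0.68582245 0.0167973  0.1       ]
scene z hist [544 147  73 133 124   8   7  22  29  23  39   1   0   0]
0.012 563 [ 0.4664 -0.2239  0.0175] [ 0.407 -0.269  0.012] [ 0.504 -0.177  0.024]
0.07 203 [ 0.459  -0.2232  0.082 ] [ 0.432 -0.247  0.07 ] [ 0.481 -0.2    0.099]
0.13 39 [ 0.4624 -0.2216  0.1546] [ 0.456 -0.229  0.138] [ 0.466 -0.214  0.169]
0.17 53 [ 0.4623 -0.222   0.1909] [ 0.453 -0.229  0.17 ] [ 0.466 -0.214  0.21 ]
0.21 25 [ 0.4594 -0.2228  0.2151] [ 0.451 -0.229  0.211] [ 0.466 -0.216  0.221]
scene pot 107 [0.45096769 0.18809106 0.07222551] [0.41489871 0.15561168 0.06801837] [0.48372008 0.21903939 0.07840097]
ring 228 [0.6797125  0.01709489 0.10042877] [ 0.65381936 -0.01721354  0.07203822] [0.700458   0.05099415 0.11178395]
base 906 ((675.8274536132812, 32.069610595703125), (178.3433380126953, 130.0689239501953), 0.4915684759616852)
dark 140 [0.70104906 0.01682725 0.06908702] [ 0.6
[... 385 characters left out ...]
1 -0.225  0.139] [ 0.466 -0.216  0.168]
0.17 30 [ 0.4562 -0.2189  0.1891] [ 0.451 -0.225  0.171] [ 0.466 -0.216  0.209]
0.21 36 [ 0.4585 -0.2236  0.2147] [ 0.451 -0.231  0.21 ] [ 0.466 -0.217  0.218]
top pot 125 [0.4505612  0.18696521 0.07403853] [0.41775826 0.15391248 0.06815467] [0.48168401 0.21987196 0.07939552]
ring 199 [0.67777343 0.01877193 0.0995916 ] [ 0.65720386 -0.00184993  0.08407863] [0.69819673 0.04035964 0.11054488]
base 808 ((705.50390625, 26.740543365478516), (123.5533676147461, 113.63545227050781), 86.78302001953125)
dark 97 [0.69388906 0.02093033 0.07364051] [ 0.67937578 -0.02294793  0.06148061] [0.70988196 0.06094114 0.08436896]
normal [-0.47630673 -0.01129548  0.87920664]
```

```bash
python3 - <<'E'
from h import *
ci=robot.camera_info('wrist'); T=np.array(ci.pop('T_tool_cam')); print(ci,T.round(3)); print(np.array(robot.read_tcp_rot()).round(3))
def R(th,yaw,flip=1):
    z=np.array([np.sin(th)*np.cos(yaw),np.sin(th)*np.sin(yaw),-np.cos(th)]); y=flip*np.array([-np.sin(yaw),np.cos(yaw),0]); return np.c_[np.cross(y,z),y,z]
L=np.array([.679,.018,.1])
for fl in(1,-1):
    M=R(.4,0,fl); z=M[:,2]
    print(fl,[robot.ik(list(L-z*d),M.tolist()) for d in(.13,.3,.25)])
    for yaw in(-.5,0,.5,1): print(yaw,[robot.ik([.4585,-.2225,h],R(0,yaw,fl).tolist()) for h in(.04,.3)],robot.ik([.45,.187,.3],R(0,yaw,fl).tolist()))
E
```

```text
{'vfov': 58.46933083361628, 'cx': 281.2228663346237, 'cy': 208.07026242679578, 'k1': -0.062086288082032946} [[-0.    -0.959 -0.283  0.077]
 [ 1.    -0.    -0.001  0.002]
 [ 0.001 -0.283  0.959 -0.18 ]
 [ 0.     0.     0.     1.   ]]
[[ 0.936 -0.351 -0.   ]
 [-0.351 -0.936 -0.001]
 [ 0.     0.002 -1.   ]]
1 [array([  25.10638802,    1.91000527,  -31.67753815,   16.10663445,
        -36.55425557, -126.40349155]), array([  29.87293116,   -9.73720115,  -20.88649127,   13.02627309,
        -59.37572629, -124.60269095]), array([  28.36678912,   -6.87461814,  -24.46543566,   13.43653882,
        -52.77144767, -124.66682472])]
-0.5 [array([  -3.77867415,   15.1127548 ,  -32.03184394,    0.        ,
        -42.85540126, -114.86921561]), array([  -3.77867415,    1.86278937,  -10.63716912,    0.        ,
        -77.50004151, -114.86921561])] [  45.74372529   -0.43514962  -12.97316024    0.          -77.46198938
 -164.39161505]
0 [array([ -3.77867415,  15.1127548 , -32.03184394,   0.        ,
       -42.85540126, -86.22132585]), array([ -3.77867415,   1.86278937, -10.63716912,   0.        ,
  
[... 1442 characters left out ...]
 0.        ,
       -77.50004151,  93.77867415])] [ 45.74372529  -0.43514962 -12.97316024   0.         -77.46198938
  44.25627471]
0.5 [array([ -3.77867415,  15.1127548 , -32.03184394,   0.        ,
       -42.85540126, 122.42656391]), array([ -3.77867415,   1.86278937, -10.63716912,   0.        ,
       -77.50004151, 122.42656391])] [ 45.74372529  -0.43514962 -12.97316024   0.         -77.46198938
  72.90416447]
1 [array([ -3.77867415,  15.1127548 , -32.03184394,   0.        ,
       -42.85540126, 151.07445366]), array([ -3.77867415,   1.86278937, -10.63716912,   0.        ,
       -77.50004151, 151.07445366])] [ 45.74372529  -0.43514962 -12.97316024   0.         -77.46198938
 101.55205422]
```

```bash
cat >> h.py <<'E'
def R(th,yaw,flip=-1):
    z=np.array([np.sin(th)*np.cos(yaw),np.sin(th)*np.sin(yaw),-np.cos(th)]); y=flip*np.array([-np.sin(yaw),np.cos(yaw),0]); return np.c_[np.cross(y,z),y,z]
def snap(name):
    r=grab('wrist'); cv2.imwrite(f'pics/{name}.png',r[0][:,:,::-1]); np.savez(name,im=r[0],d=r[1],T=r[3],P=r[4]); return r
def go(p,M): robot.goto(list(p),np.asarray(M).tolist())
def line(p,M=None,v=.15): robot.servo_line(list(p),None if M is None else np.asarray(M).tolist(),speed=v)
E
python3 - <<'E'
from h import *
M=R(.4,0); L=np.array([.679,.018,.1])
go(L-M[:,2]*.2,M); robot.dwell(.2); snap('w_cam'); print(robot.read_t(),robot.read_position())
go([.4585,-.2225,.33],R(0,0)); robot.dwell(.2); snap('w_nest'); print(robot.read_t(),robot.read_position())
E
```

```text
2.8667 [0.60121403 0.01841004 0.28410327]
4.1917 [ 0.45870727 -0.22172391  0.32981056]
```

View pics/w_cam.png

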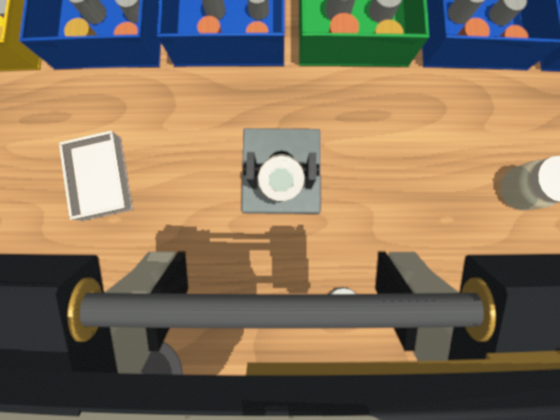

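View pics/w_nest.png

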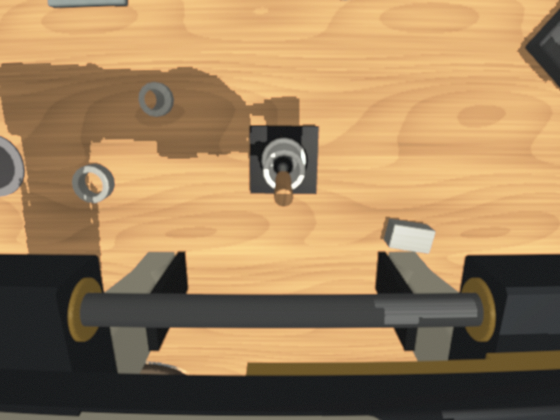

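w_cam: ring light at (281,179), cheeks at x≈250 and 312, base spanning (243..321, 129..213). w_nest: nest spanning (250..317, 126..193), sleeve mouth at (284,165), handle top at (284,198).

```bash
cat > m2.py <<'E'
from h import *
ci=robot.camera_info('wrist')
c=np.load('w_cam.npz'); im,P,T=c['im'],c['P'],c['T']
bx=np.zeros(im.shape[:2],bool); bx[125:220,235:330]=1
m=bx&(im.min(2)>150)&(P[...,2]>.08); n,lab,st,ce=cv2.connectedComponentsWithStats(m.astype(np.uint8)); k=1+st[1:,4].argmax(); m=lab==k
print('ring px',st[k],ce[k])
cn=max(cv2.findContours(m.astype(np.uint8),0,1)[0],key=len); e=cv2.fitEllipse(cn); print('ellipse',e)
o,d=rays(ci,T,[e[0]]); print('at z .1:',o+d[0]*((.1-o[2])/d[0,2]))
q=P[cv2.erode(m.astype(np.uint8),np.ones((3,3)))>0]; ctr=np.median(q,0)
for _ in range(5):
    nn=np.linalg.svd(q-q.mean(0),full_matrices=False)[2][2]; r=(q-q.mean(0))@nn; q=q[np.abs(r)<max(.0015,2*r.std())]
nn*=np.sign(nn[2]); print('ring',len(q),q.mean(0),r.std(),'n',nn,'tilt',np.arccos(nn[2]),'az',np.degrees(np.arctan2(nn[1],nn[0])))
# base: grey top at z .014
b=bx&(np.abs(P[...,2]-.014)<.008)&(np.ptp(im.astype(int),axis=2)<40)
cn=max(cv2.findContours(b.astype(np.uint8),0,1)[0],key=cv2.contourArea); r=cv2.minAreaRect((onplane(ci,T,cn[:,0],.014)[:,:2]*1000).astype(np.float32)); print('base',r)
k=bx&(im.max(2)<75)&(P[...,2]>.055)&(P[...,2]<.1)
for s in(-1,1):
    mm=k&(s*(np.arange(560)-281)>20)[None]; print('cheek',mm.sum(),P[mm].mean(0),P[mm].min(0),P[mm].max(0))
c=np.load('w_nest.npz'); im,P,T=c['im'],c['P'],c['T']
bx=np.zeros(im.shape[:2],bool); bx[118:215,240:330]=1
for lo,hi in((.078,.1),(.13,.205),(.207,.23)):
    q=P[bx&(P[...,2]>lo)&(P[...,2]<hi)]; print(lo,len(q),q.mean(0),q.min(0),q.max(0))
q=P[bx&(P[...,2]>.012)&(P[...,2]<.024)&(im.max(2)<70)]; print('nest',cv2.minAreaRect((q[:,:2]*1000).astype(np.float32)))
E
python3 m2.py
```

```text
ring px [ 258  155   46   46 1646] [280.92345079 177.85297691]
ellipse ((280.92291259765625, 177.85350036621094), (44.757049560546875, 44.99660873413086), 147.4891815185547)
at z .1: [0.67616652 0.0174592  0.1       ]
ring 1349 [0.67608694 0.01742178 0.09997178] 0.001087671584438782 n [-0.42978309  0.00252006  0.90292865] tilt 0.44426071978666687 az 179.6640467394582
base ((733.845703125, 17.44717025756836), (97.42598724365234, 45.9545783996582), 89.99559020996094)
cheek 150 [0.68960978 0.05048052 0.06724773] [0.67865883 0.04090119 0.05504245] [0.7036959  0.06043829 0.08086093]
cheek 121 [ 0.68983807 -0.01396843  0.06736193] [ 0.67804926 -0.02442543  0.05797762] [ 0.70414143 -0.00615167  0.0814607 ]
0.078 579 [ 0.45981321 -0.22626706  0.08716901] [ 0.43485977 -0.24914853  0.0780233 ] [ 0.47943871 -0.20313713  0.09824643]
0.13 246 [ 0.46317557 -0.22455757  0.17477827] [ 0.45695514 -0.23265275  0.13889888] [ 0.46507888 -0.2167902   0.20492429]
0.207 305 [ 0.4582262  -0.22473129  0.21513024] [ 0.4501559  -0.23271843  0.20718176] [ 0.46519545 -0.21707709  0.21790676]
nest ((457.2886657714844, -220.064208984375), (86.72071075439453, 76.39977264404297), 0.2360890954732895)
```

```bash
python3 - <<'E'
from h import *
x,y=.4583,-.2240; M=R(0,0)
line([x,y,.171],M,.15); robot.move_gripper(.0); print('grip',robot.read_grip_width()*88,robot.read_finger_force(),robot.read_force())
for z in(.225,.175,.225,.175):
    line([x,y,z],None,.1); robot.dwell(.15); print(robot.read_position().round(4) if hasattr(robot.read_position(),'round') else robot.read_position(),robot.read_force())
line([x,y,.3],None,.15); line([.4508,.1875,.3],None,.25); robot.dwell(.15); snap('w_pot'); print(robot.read_t(),robot.read_position())
im,d,ci,T,P=grab('scene'); cv2.imwrite('pics/s2.png',cv2.resize(im[120:320,100:380,::-1],None,fx=2.5,fy=2.5))
E
```

```text
grip 15.52153027976754 29.999620020389557 [-0.03789669  0.69495093  0.83629813]
[ 0.4578 -0.2239  0.2242] [ 0.72243016  0.41141634 -0.48398329]
[ 0.4588 -0.2241  0.1758] [ 0.05537116 -0.12538323 -1.19084788]
[ 0.4578 -0.2239  0.2242] [ 0.04810777 -0.464731   -0.45005464]
[ 0.4588 -0.2241  0.1758] [ 1.1248606   0.18850915 -0.52898004]
12.7583 [0.45092095 0.18690078 0.30014444]
```

View pics/s2.png

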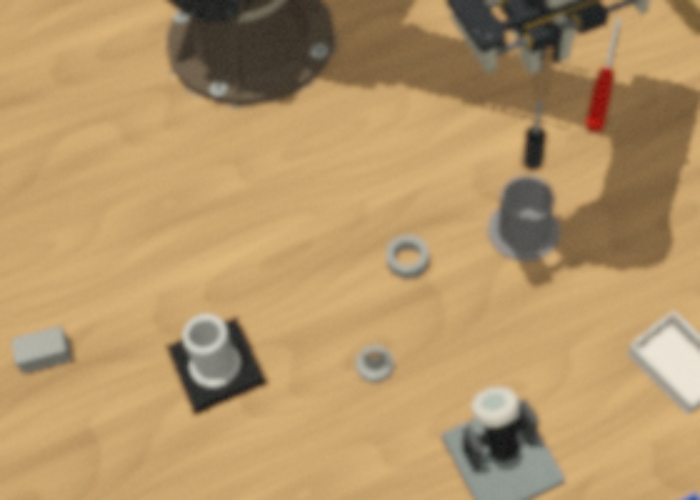

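Brush hangs upright above the pot, with the sleeve still in its nest at (210,345) in the crop.

```bash
python3 - <<'E'
from h import *
line([.4508,.1875,.2],None,.2); line([.4508,.1875,.1635],None,.08); print('F',robot.read_force()); robot.move_gripper(.35); robot.dwell(.3)
line([.4508,.1875,.30],None,.2)
ci=robot.camera_info('wrist'); Tc=np.array(ci['T_tool_cam'])
L=np.array([.6763,.0176,.1]); n=np.array([-np.sin(.44),0,np.cos(.44)])
M=R(.727,0); p=L+n*.32-M@Tc[:3,3]; print(p,robot.ik(list(p),M.tolist()))
go(p,M); robot.dwell(.2); snap('w_cam2'); print(robot.read_t())
im,d,ci,T,P=grab('scene'); cv2.imwrite('pics/s3.png',cv2.resize(im[120:320,100:380,::-1],None,fx=2.5,fy=2.5))
a=cv2.imread('pics/w_cam2.png'); b=cv2.imread('pics/s3.png')[:300,350:]; cv2.imwrite('pics/c3.png',np.hstack([a[:300,120:520],b]))
E
```

```text
F [-1.0394454   0.18229062  0.285326  ]
[0.6023058  0.0192088  0.20403537] NoneTraceback (most recent call last):
  File "<stdin>", line 7, in <module>
  File "h.py", line 27, in go
    def go(p,M): robot.goto(list(p),np.asarray(M).tolist())
                 ~~~~~~~~~~^^^^^^^^^^^^^^^^^^^^^^^^^^^^^^^^
rig.Unreachable: the arm cannot take that pose within its joint ranges
```

```bash
python3 - <<'E'
from h import *
ci=robot.camera_info('wrist'); Tc=np.array(ci['T_tool_cam'])
L=np.array([.6763,.0176,.1]); n=np.array([-np.sin(.44),0,np.cos(.44)])
M=R(.153,0,1); p=L+n*.34-M@Tc[:3,3]; print(p,robot.ik(list(p),M.tolist()))
go(p,M); robot.dwell(.2); snap('w_cam2'); print(robot.read_t())
im,d,ci,T,P=grab('scene'); cv2.imwrite('pics/s3.png',cv2.resize(im[120:320,100:380,::-1],None,fx=2.5,fy=2.5))
a=cv2.imread('pics/w_cam2.png'); b=cv2.imread('pics/s3.png')[:300,350:]; cv2.imwrite('pics/c3.png',np.hstack([a[:300,120:520],b]))
E
```

```text
[0.63474259 0.0159912  0.2414115 ] [  21.07539412    9.95946305  -11.03350272    3.59715939  -60.86701719
 -112.60346574]
18.3167
```

View pics/c3.png

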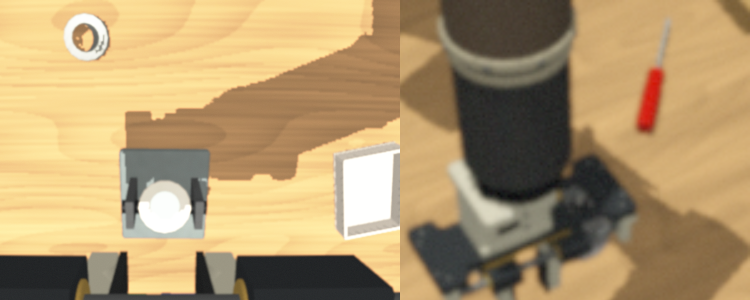

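The lens ring shows at (284,207) in the full picture, at the principal point as predicted. The arm hides the pot here.

```bash
cat > m3.py <<'E'
from h import *
ci=robot.camera_info('wrist')
for f,c0 in(('w_cam',(281,178)),('w_cam2',(284,207))):
    c=np.load(f+'.npz'); im,P,T=c['im'],c['P'],c['T']; v,u=np.mgrid[:420,:560]; rr=np.hypot(u-c0[0],v-c0[1])
    m=((rr<35)&(im.min(2)>150)&(P[...,2]>.08)).astype(np.uint8)
    cn=max(cv2.findContours(m,0,1)[0],key=len); e=cv2.fitEllipse(cv2.convexHull(cn)); print(f,e)
    o,d=rays(ci,T,[e[0]]); print(' z.1',o+d[0]*((.1-o[2])/d[0,2]),'viewdir tilt',np.arctan2(d[0,0],-d[0,2]))
    for R0 in((0,21),(0,10),(13,21)):
        q=P[(rr>R0[0])&(rr<R0[1])&(P[...,2]>.07)]
        for _ in range(6):
            nn=np.linalg.svd(q-q.mean(0),full_matrices=False)[2][2]; r=(q-q.mean(0))@nn; q=q[np.abs(r)<2.5*r.std()]
        nn*=np.sign(nn[2]); print(R0,len(q),q.mean(0).round(4),r.std().round(5),'n',nn.round(3),'tilt',np.arctan2(-nn[0],nn[2]))
    # base footprint on plane .014
    b=(rr<80)&(np.abs(P[...,2]-.014)<.006)&(np.ptp(im.astype(int),axis=2)<40); q=P[b]; print(' base',np.percentile(q,[.5,99.5],axis=0).round(4).tolist())
    k=(rr<60)&(im.max(2)<90)&(P[...,2]>.03)&(P[...,2]<.09); q=P[k]; print(' cheeks',len(q),np.percentile(q,[1,50,99],axis=0).round(4).tolist())
E
python3 m3.py
```

```text
w_cam ((280.9092712402344, 177.80029296875), (45.5397834777832, 45.80890655517578), 124.6467056274414)
 z.1 [0.67622213 0.01747325 0.1       ] viewdir tilt 0.19333806138167312
(0, 21) 1359 [0.6759 0.0174 0.1001] 0.00123 n [-0.432  0.003  0.902] tilt 0.4468707065855723
(0, 10) 304 [0.6755 0.0174 0.1027] 0.00503 n [ 0.939 -0.299  0.169] tilt -1.3932227448790002
(13, 21) 810 [0.6763 0.0174 0.0995] 0.00073 n [-0.437  0.003  0.899] tilt 0.4527754628738657
 base [[0.6488, -0.0315, 0.0115], [0.757, 0.0666, 0.0164]]
 cheeks 491 [[0.6781, -0.0241, 0.0321], [0.6903, 0.022, 0.066], [0.7188, 0.0601, 0.0815]]
w_cam2 ((284.52655029296875, 206.32421875), (51.58701705932617, 51.90218734741211), 170.33888244628906)
 z.1 [0.67522817 0.01779371 0.1       ] viewdir tilt 0.43704090372699156
(0, 21) 1368 [0.6753 0.0173 0.1012] 0.00944 n [ 0.893 -0.174  0.414] tilt -1.1364564779921786
(0, 10) 304 [0.6749 0.0173 0.1023] 0.00443 n [0.789 0.487 0.375] tilt -1.1275362876723694
(13, 21) 840 [0.6755 0.0173 0.1008] 0.01111 n [ 0.885 -0.221  0.411] tilt -1.1362961627042991
 base [[0.6492, -0.0311, 0.0089], [0.756, 0.0666, 0.0179]]
 cheeks 487 [[0.6786, -0.0236, 0.0306], [0.68, 0.045, 0.0622], [0.6988, 0.0588, 0.0801]]
```

```bash
python3 - <<'E'
from h import *
from scipy.optimize import least_squares
for f,c0 in(('w_cam',(281,178)),('w_cam2',(284.5,206.3))):
    c=np.load(f+'.npz'); im,P=c['im'],c['P']; v,u=np.mgrid[:420,:560]; rr=np.hypot(u-c0[0],v-c0[1])
    for a,b in((11,20),(14,22)):
        q=P[(rr>a)&(rr<b)&(abs(P[...,2]-.1)<.03)]
        s=least_squares(lambda w:w[0]*(q[:,0]-.676)+w[1]*(q[:,1]-.0175)+w[2]-q[:,2],[.4,0,.1],loss='cauchy',f_scale=.0005)
        r=np.abs(s.fun); print(f,len(q),'tilt',np.arctan(s.x[0]),'ty',s.x[1],'z',s.x[2],np.median(r),np.mean(r<.002))
E
```

```text
w_cam 866 tilt 0.4470701746376629 ty -0.002691503785033523 z 0.09941535921393678 0.0006802709145715333 0.9087759815242494
w_cam 898 tilt 0.4449395564605869 ty -0.0023437272911041077 z 0.09927020703802925 0.0005743303010386086 0.9755011135857461
w_cam2 873 tilt 0.44654323256109124 ty -0.006178494581784034 z 0.09971307042164751 0.000903934250811686 0.8407789232531501
w_cam2 902 tilt 0.4501705390421211 ty -0.0019305972948435747 z 0.09942524971826536 0.000609094073787661 0.9656319290465631
```

```bash
python3 - <<'E'
from h import *
M=R(0,0,1); go([.46,-.224,.22],M); robot.move_gripper(1.0); robot.dwell(.1); im,d,ci,T,P=snap('w_nest2'); print(robot.read_t(),robot.read_position())
q=P[(abs(P[...,2]-.088)<.004)&(np.hypot(P[...,0]-.4585,P[...,1]+.224)<.04)]; print(len(q),q.mean(0),q.min(0),q.max(0))
A=np.c_[2*q[:,:2],np.ones(len(q))]; print(cv2.minEnclosingCircle(q[:,:2].astype(np.float32)*1000))
im,d,ci,T,P=grab('scene'); a=cv2.resize(im[120:320,100:380,::-1],None,fx=1.4,fy=1.4); b=cv2.imread('pics/w_nest2.png'); cv2.imwrite('pics/c4.png',np.hstack([a,b[:280,100:500]]))
q=P[(abs(P[...,0]-.45)<.08)&(abs(P[...,1]-.187)<.08)&(P[...,2]>.1)]; print('brush',q.mean(0),q.min(0),q.max(0))
E
```

```text
20.7167 [ 0.46000135 -0.2240072   0.22002145]
1079 [ 0.45507579 -0.2255254   0.08781896] [ 0.43228094 -0.24882909  0.08406084] [ 0.47903894 -0.2024329   0.09022304]
((455.66632080078125, -225.52455139160156), 23.989601135253906)
brush [0.45466705 0.18494346 0.1687239 ] [0.44439731 0.17855378 0.10272142] [0.4611287 0.1975058 0.2082232]
```

View pics/c4.png

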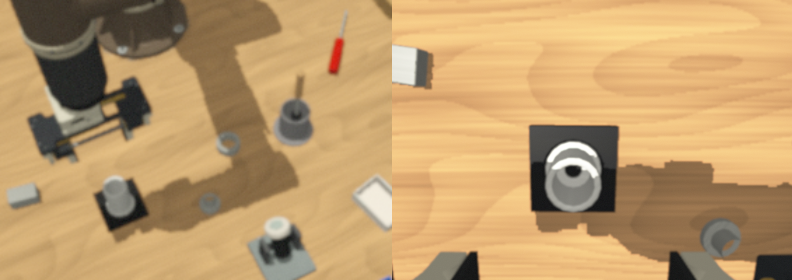

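```bash
python3 - <<'E'
from h import *
M=R(0,0,1); x,y=.4563,-.2255
line([x,y,.12],M,.15); line([x,y,.041],None,.08); robot.move_gripper(0.); print(robot.read_grip_width()*88,robot.read_finger_force(),robot.read_force(),robot.read_position())
line([x,y,.12],None,.1); line([x,y,.27],None,.2)
th=.447; n=np.array([-np.sin(th),0,np.cos(th)]); V=np.array([.6758,.0176,.0995])+.13*n; Mf=R(th,0,1); tcp=V-n*.007
go(tcp+n*.08,Mf); line(tcp,Mf,.08); robot.dwell(.3)
print(robot.read_t(),robot.read_position(),tcp,robot.read_grip_width()*88,robot.read_finger_force())
im,d,ci,T,P=snap('w_fin'); b=im[:300,120:520,::-1]
im,d,ci,T,P=grab('scene'); np.savez('s_fin',im=im,P=P); a=cv2.resize(im[120:320,180:400,::-1],(330,300)); cv2.imwrite('pics/c5.png',np.hstack([a,b]))
E
```

```text
47.27976416888255 29.98618058860302 [-0.99627307  1.16215257  0.57957523] [ 0.45641603 -0.22547337  0.04103706]
27.7833 [0.62265783 0.01772327 0.21082714] [0.62263174 0.0176     0.210415  ] 47.44440868379892 29.98118782415986
```

View pics/c5.png

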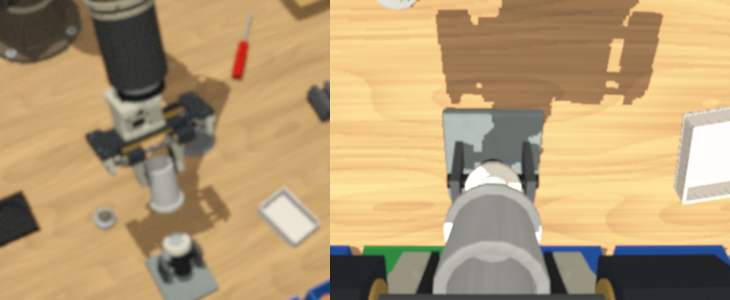

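The sleeve is held above the lens and the flange faces it; the wrist view shows it in line. One numeric check of the axis before handing in.

```bash
python3 - <<'E'
from h import *
from scipy.optimize import least_squares
th=.447; n=np.array([-np.sin(th),0,np.cos(th)]); V=np.array([.6758,.0176,.0995])+.13*n
ex=np.array([np.cos(th),0,np.sin(th)]); ey=np.array([0,1.,0])
for f in('w_fin','s_fin'):
    P=np.load(f+'.npz')['P'].reshape(-1,3)-V; a=P@n; X=P@ex; Y=P@ey; r=np.hypot(X,Y)
    m=(a>-.03)&(a<(-.005 if f=='s_fin' else .036))&(r>.0205)&(r<.03)&(abs(Y)<.021); a,X,Y=a[m],X[m],Y[m]
    s=least_squares(lambda w:np.hypot(X-w[0]-w[1]*a,Y-w[2]-w[3]*a)-.024,[0,0,0,0],loss='cauchy',f_scale=.0007)
    print(f,m.sum(),s.x,np.median(abs(s.fun)))
    fl=(P@n<-.02)&(P@n>-.06)&(np.hypot(P@ex,P@ey)<.035); print(' flange axial min',np.percentile((P@n)[fl],[1,5]))
E
```

```text
w_fin 3354 [-2.35549655e-04 -7.29227732e-05 -1.06757734e-03 -1.11487889e-02] 0.0001438978286187817
 flange axial min [-0.03644996 -0.03349949]
s_fin 121 [-0.00145471  0.00704312  0.00106534  0.02966822] 0.0009864810612948104
 flange axial min [-0.03960283 -0.03794582]
```

Offset is about 1 mm and tilt error about 0.01 rad, so I'm handing in.

```bash
python3 -c "
from rig import robot
print(robot.read_t(),robot.read_finger_force()); print(robot.job_done())"
```

```text
27.8833 29.981276728212833
the job is handed in; nothing more can be done
None
```

Job handed in at 27.9 s, verdict not shown: bore scrubbed with two strokes, brush released upright in the pot, and the sleeve held at the view point, flange to the lens, about 1 mm and 0.01 rad off by my wrist-camera measurement.

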